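# Lock the bayonet lid on the counter spice mill

### The arm

A 6-joint arm with a two-finger parallel gripper is mounted at the origin on the work surface. World frame = base frame: x ahead of the robot, y to its left, z up, the work surface at z = 0. Lengths are in m, angles in rad, forces in N, time in s.
With the tool pointing down it reaches from about 0.25 to 0.725 m from the base axis. Payload 4 kg.
Tool frame: the origin (TCP) lies at the very end of the fingers, on their centre line; the grasp point (between the pads) lies 19 mm behind it (env.hold_point_z is the distance from the TCP to the grasp point, in m); y points along the fingers, z is the direction in which the jaws open and shut, and the axes are right-handed (so a half turn about y gives the same grasp; the last joint's range is limited). The gripper opens to 85 mm and grips with 20 to 120 N. Pads are 22 mm wide; open, the fingers measure 114 mm over their backs; the gripper's body (76 mm by 85 mm) begins 54 mm behind the grasp point. The pads swing forward as they close: fully open they stand 13 mm farther back than shut.
Start: joints at [1.147, 0.241, 0.005, 1.335, 0, 1.571], TCP at [0.206, 0.456, 0.193] pointing down, gripper open.
Joint ranges: [-2.72, 2.72], [-1.05, 1.87], [-1.09, 1.28], [-1.99, 2.15], [-1.42, 1.44], [-3.14, 3.14]. Speed limits (rad/s): [2.79, 2.79, 3.14, 3.14, 3.14, 3.14].

### API

Orientations are given as [roll, pitch, yaw] about the fixed x, y, z axes, in that order (R = Rz(yaw) Ry(pitch) Rx(roll)).
In Python, from plant import env, viewer gives the robot as it stands. Calls block until the motion is done:
- env.reach(position, orientation): joint-space move of the TCP to a pose.
- env.servo_line(position, attitude=None, speed=0.15, threshold=None): straight line of the TCP; attitude=None keeps the orientation; speed is the mean speed in m/s. With threshold (N) it stops when the force on the tool has changed by that much, and returns True; else False.
- env.goto_joints(angles): joint-space move.
- env.set_gripper(opening, effort=None): finger opening in m; effort is the grip in N (None keeps the last); returns when the fingers have stopped.
- env.sleep(seconds).
- env.ik(position, orientation): joint angles nearest the present ones, or None.
- env.state(): the state.
- viewer.snapshot(name): name is "scene" or "top"; returns a dict with "frame" (400x640x3 uint8, red, green, blue), "fov_y" (degrees; the focal length in pixels is half the picture's height over the tangent of half this angle, whatever the lens; pixels are square), "cx", "cy" (the principal point, pixels), "rvec" (rotation vector, rad) and "tvec" (3), from world to camera coordinates, as OpenCV has them. Camera axes: x right, y down, z forward; pixel columns grow to the right and rows downward; lengths in m; the calibration is good to about 2 mm. A picture is of the moment at which its call begins. There is no depth.
A pose or a line that the arm cannot do raises env.Unreachable and nothing moves.
- env.finish_job(): hands the job in, once; it reports no verdict.
Trained networks look in the newest picture that a camera, given by its name, has taken for a name from the list of things; names that differ only in an ending like _2 or _b are one class to them, and where a whole thing is asked for, a point or a joint stands for the part that bears it (a point fixed in the world has none). Each returns a list of dicts, best first, with "score" (0 to 1); they miss things now and then, are a little off and sometimes report something else, mostly with a low value. They report only what shows in the picture. A call takes as long as a camera call. They do not tell look-alikes from the thing itself.
- viewer.spot_in(camera, thing): "position" ([x, y, z] in m, in the coordinates of the camera as it stood for that picture, good to about 4 mm: the middle of the surface that is visible of it).
The state is a dict: "clock": time; "joint_positions": joint angles; "dq": joint speeds; "effort": joint torques, N m; "position": TCP position; "ee_rot": TCP orientation; "force": force on the tool from outside, world axes, zero at the start; "wrist_torque": the same for the moment, N m; "finger_gap": finger opening in m.
Only numpy, scipy, OpenCV 4.12 (cv2) and the standard library are available. Lean on these libraries where they do the work, as an engineer would, in place of code of your own. Each camera call takes 0.05 s, during which the arm holds its last target. There are 200 camera calls.

### The job

Put the grey lid that stands on the shop counter onto the black spice mill and lock it: find the slots with its three lugs, push it down against the spring, twist it clockwise and let it spring up into its notches, then let go. Work gently - never push or twist on the mill with more than about 4 kg of force - and leave the can, the tub and the jar standing where they are.

Things in the scene. Friction and masses are not known exactly. Their poses are not given: they have to be found in the camera images.
- lid: Loose lid, upright on the counter, 0.17-0.3 kg. Origin: centre of underside, z up. Grey body 50 mm diameter, z 0-26 mm (58 mm flange at z 22-26). Three orange lugs at z 0-6 mm, 11 mm wide, reaching 36 mm from the axis, along lid +x and at 120 and 240 degrees from it (all three ways round are equal); a red mark on the flange over each. For its grip see lid_grip.
- lid_grip (a point): Centre of the black upright grip bar on top of the lid, on the lid's axis, 43 mm above its underside. The bar runs along the lid's x: 50 mm long (x), 16 mm thick (y), from 26 to 60 mm above the underside. Axes as the lid's.
- mill: Black round spice mill with steel bands, 156 mm wide at the foot, fixed: it never moves. Origin: centre of its underside, on its axis; z up. On top an aluminium grind ring, 96 mm wide, rim 150 mm up, carries the bayonet. The ring was left at a setting within 0.32 rad either way of its middle; this is NOT in any measured pose: see it or feel for it. It stays put under the lid's twisting.
- mill_mouth (a point): Centre of the mill's opening, on the axis, at rim height (150 mm); axes as the mill's. Opening 54 mm wide with three 16 mm wide slots out to 39 mm from the axis, 120 degrees apart, a red mark on the rim at each. With the ring at its middle setting one slot points along mill +x. Lugs missing the slots rest on the flat rim; from the slots anticlockwise turning is blocked.
- plate_top (a point): Centre of the top of the dark 40 mm spring plate in the mill's mouth, which the lid's underside meets; 5 mm below the rim when free. Pushes up with 5.5 N at first and 0.5 N more per mm; hard stop after 13 mm. It must go down 9 to 13 mm (lid's origin 136 to 132 mm above the mill's underside) before the lugs can turn under the lip.
- mill_lock (a point): Fixed point on the mill's axis, 140 mm above its underside: the lid's origin lies here when locked. The lock notches (white rim marks) lie 0.80 rad clockwise (from above) of the slots; a stop is 0.1 rad further (lean on it with 0.8 Nm at most). There the spring lifts the lugs 4 mm into 17 mm wide recesses that hold it. In the slots only, the lid's origin is 5 mm higher; under the lip but short of the notch, 4 mm lower.
- coconut_can: Bystander: upright food can with a red-brown label, 74 mm in diameter, 105 mm tall. Origin: centre of its underside.
- paste_tub: Bystander: upright red tub with a white lid, 92 mm in diameter, 86 mm tall. Origin: centre of its underside.
- spice_jar: Bystander: upright jar with a yellow label and white cap, 56 mm in diameter, 85 mm tall. Origin: centre of its underside.
Not all that is in view belongs to the job. Leave any blue or pink look-alike of the lid alone.

How it is judged:
By the outcome, as a careful person would: the job done as asked, in the order asked, and still so for the second after the job is handed in, with the robot touching nothing.
It also fails if it takes over 59 s, if anything falls off the work surface, if the arm or the gripper's body presses on something with over 40 N, if the wrist force passes 120 N, or if a joint passes its speed limit or range.

## Working session

There is one attempt and no reset: what is moved stays moved. The work goes in short steps, each a Python script; the robot and the scene stay as the last script left them, time stands still between calls to the robot, and variables do not carry over. Pictures are saved under pics/ and viewed, about 8 in all and at most 12, crops included, and the job is handed in when it is done.

```bash
ls; mkdir -p pics
cat > h.py <<'E'
import numpy as np, cv2
from plant import env, viewer
def snap(n):
    s=viewer.snapshot(n); R=cv2.Rodrigues(np.array(s["rvec"],float))[0]; t=np.array(s["tvec"],float).ravel()
    f=200/np.tan(np.radians(s["fov_y"])/2); s.update(R=R,t=t,f=f); return s
def w2p(s,P):
    c=s["R"]@np.array(P)+s["t"]; return np.array([s["cx"]+s["f"]*c[0]/c[2], s["cy"]+s["f"]*c[1]/c[2]])
def p2w(s,u,v,z):
    d=s["R"].T@np.array([(u-s["cx"])/s["f"],(v-s["cy"])/s["f"],1.]); o=-s["R"].T@s["t"]
    return o+d*(z-o[2])/d[2]
def c2w(s,p): return s["R"].T@(np.array(p)-s["t"])
def save(s,n,box=None,k=1):
    im=s["frame"][:,:,::-1]
    if box: im=im[box[1]:box[3],box[0]:box[2]]
    cv2.imwrite("pics/"+n,cv2.resize(im,None,fx=k,fy=k,interpolation=cv2.INTER_CUBIC))
E
python3 - <<'E'
from h import *
for n in("scene","top"):
    s=snap(n); save(s,n+"1.png"); print(n,s["f"],s["cx"],s["cy"],-s["R"].T@s["t"])
    for th in("lid","lid_grip","mill","mill_mouth","coconut_can","paste_tub","spice_jar"):
        for d in viewer.spot_in(n,th)[:3]:
            w=c2w(s,d["position"]); print(th,round(d["score"],2),w.round(3),w2p(s,w).round(0))
st=env.state();print(st["clock"],st["position"],st["ee_rot"],st["force"],env.hold_point_z)
E
```

```text
pics
scene 465.82206281340854 326.96627241184 200.89858100895518 [1.36482443 0.41813706 0.70015475]
lid 0.91 [ 0.421 -0.219  0.025] [293. 180.]
lid 0.88 [ 0.645 -0.197  0.027] [250. 222.]
lid 0.73 [ 0.534 -0.201  0.025] [275. 201.]
lid_grip 0.93 [ 0.417 -0.225  0.026] [292. 179.]
lid_grip 0.91 [ 0.646 -0.196  0.03 ] [250. 221.]
lid_grip 0.71 [ 0.536 -0.208  0.029] [272. 199.]
mill 0.82 [0.6   0.202 0.091] [413. 242.]
mill_mouth 0.8 [0.602 0.206 0.097] [415. 241.]
coconut_can 0.83 [ 0.794 -0.149  0.073] [224. 247.]
coconut_can 0.53 [ 0.533 -0.204  0.025] [274. 200.]
paste_tub 0.87 [0.785 0.029 0.084] [296. 268.]
spice_jar 0.56 [0.777 0.201 0.055] [377. 308.]
top 511.5376863670249 313.1055646435758 198.5191708713293 [0.51640222 0.0198854  1.14178143]
lid 0.95 [ 0.516 -0.21   0.029] [405. 241.]
lid 0.64 [ 0.622 -0.202  0.026] [399. 193.]
lid 0.58 [0.55  0.179 0.119] [219. 226.]
lid_grip 0.85 [ 0.629 -0.195  0.028] [396. 189.]
lid_grip 0.6 [ 0.4   -0.227  0.027] [414. 294.]
lid_grip 0.59 [ 0.515 -0.207  0.027] [403. 241.]
mill 0.57 [0.551 0.178 0.115] [220. 226.]
mill_mouth 0.86 [0.551 0.177 0.117] [220. 226.]
coconut_can 0.86 [ 0.756 -0.162  0.107] [386. 124.]
paste_tub 0.64 [0.759 0.012 0.085] [302. 126.]
paste_tub 0.25 [0.552 0.175 0.114] [222. 225.]
spice_jar 0.77 [0.746 0.187 0.09 ] [217. 132.]
0.8 [0.20560541 0.45574729 0.19283397] [-1.57077828e+00 -1.21403949e-05 -4.23806392e-01] [-0.16082575  0.11362145  0.03277247] 0.0187
```

View pics/top1.png

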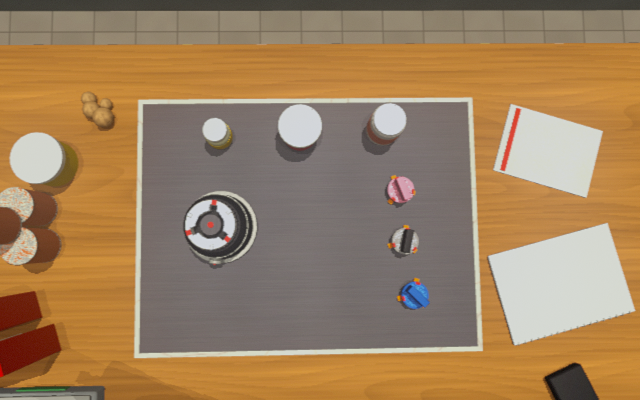

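View pics/scene1.png

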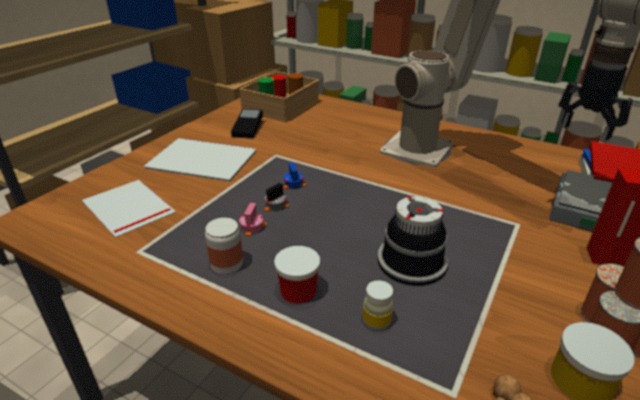

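Candidates for the lid in the top view are pink (401,190), grey with a black bar (405,241) and blue (415,295). The grey one fits the description, so I'll enlarge it together with the mill's mouth.

Run:
```python
from h import *
s=snap("top"); 
im=s["frame"][:,:,::-1]
a=cv2.resize(im[210:270,375:435],None,fx=6.6,fy=6.6,interpolation=cv2.INTER_CUBIC)
b=cv2.resize(im[190:250,185:245],None,fx=6.6,fy=6.6,interpolation=cv2.INTER_CUBIC)
cv2.imwrite("pics/crop1.png",np.hstack([a,b]))
hsv=cv2.cvtColor(s["frame"],cv2.COLOR_RGB2HSV)
def blobs(x0,y0,x1,y1):
    h=hsv[y0:y1,x0:x1]; m=(((h[...,0]<20)|(h[...,0]>172))&(h[...,1]>140)&(h[...,2]>90)).astype(np.uint8)
    n,l,st,c=cv2.connectedComponentsWithStats(m)
    for i in range(1,n):
        col=s["frame"][y0:y1,x0:x1][l==i].mean(0).round(0); print((c[i]+[x0,y0]).round(2),st[i,4],col)
print("lid");blobs(380,217,430,265)
print("mill");blobs(185,190,245,250)
```

```text
lid
[405.73 226.67] 15 [192. 121.  56.]
[391.   244.97] 31 [174.  91.  44.]
[414.4  249.67] 15 [205. 109.  58.]
mill
[213.62 201.9 ] 21 [209.  77.  68.]
[210.  224.5] 26 [209.  73.  63.]
[187.68 232.23] 22 [201.  67.  57.]
[226.7 238.6] 20 [204.  75.  66.]
```

View pics/crop1.png

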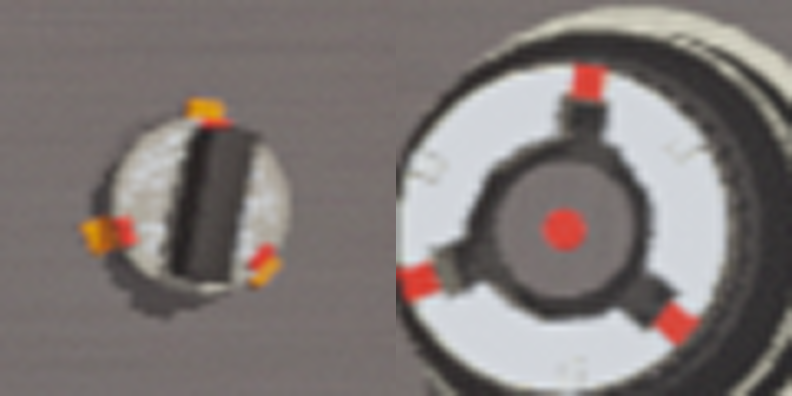

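The crop confirms the grey lid with its black bar: red marks at about (408,229), (394,245) and (415,249). The mill's slot marks are at (213.6,201.9), (187.7,232.2) and (226.7,238.6). Next I'll fit both poses and plan the joints.

```bash
cat >> h.py <<'E'
def fit(P):  # 3 marks -> centre, angle (mod 120), radii
    P=np.array(P)[:,:2]; c=P.mean(0); z=(P-c)@[1,1j]
    return c, np.angle((z**3).sum())/3, abs(z)
def down(y): return [-np.pi/2,0,y]
E
python3 - <<'E'
from h import *
s=snap("top")
px=lambda u,v:(u/6.6+375-.5,v/6.6+210-.5)
lid=[p2w(s,*px(*p),0.026) for p in((218,124),(125,231),(262,258))]
print("lid",np.round(lid,4),fit(lid))
bar=[p2w(s,*px(u,v),0.06) for u,v in((223,130),(205,278))]  # bar top, mid far end / near end
print("bar",np.round(bar,4),np.arctan2(*(bar[0]-bar[1])[[1,0]]),(bar[0]+bar[1])/2)
mill=[p2w(s,*p,0.150) for p in((213.62,201.9),(187.68,232.23),(226.7,238.6))]
print("mill",np.round(mill,4),fit(mill))
print("plate mark",p2w(s,210,224.5,.145))
c,a,_=fit(lid);m,b,_=fit(mill)
for k in (0,np.pi):
  for y in np.arange(-3.6,3.7,.3):
    q=env.ik([*m,.17],down(y)); q2=env.ik([*c,.03],down(y))
    print(round(y,2),None if q is None else np.round(q,2)[[0,5]],None if q2 is None else np.round(q2,2)[[0,5]])
  break
E
```

```text
lid [[ 0.5432 -0.2177  0.026 ]
 [ 0.5083 -0.1857  0.026 ]
 [ 0.4988 -0.231   0.026 ]] (array([ 0.51675691, -0.21144139]), np.float64(-0.21943123231964445), array([0.02717698, 0.02710532, 0.02656042]))
bar [[ 0.5404 -0.212   0.06  ]
 [ 0.4932 -0.2048  0.06  ]] -0.15159920423511808 [ 0.51681559 -0.20837313  0.06      ]
mill [[0.5963 0.1845 0.15  ]
 [0.5384 0.234  0.15  ]
 [0.5251 0.1592 0.15  ]] (array([0.55324795, 0.19255909]), np.float64(-0.18077391268345702), array([0.04378047, 0.04399842, 0.04360516]))
plate mark [0.55283741 0.19217175 0.145     ]
-3.6 [ 0.33 -2.35] [-0.39 -3.07]
-3.3 [ 0.33 -2.65] [-0.39  2.91]
-3.0 [ 0.33 -2.95] [-0.39  2.61]
-2.7 [0.33 3.03] [-0.39  2.31]
-2.4 [0.33 2.73] [-0.39  2.01]
-2.1 [0.33 2.43] [-0.39  1.71]
-1.8 [0.33 2.13] [-0.39  1.41]
-1.5 [0.33 1.83] [-0.39  1.11]
-1.2 [0.33 1.53] [-0.39  0.81]
-0.9 [0.33 1.23] [-0.39  0.51]
-0.6 [0.33 0.93] [-0.39  0.21]
-0.3 [0.33 0.63] [-0.39 -0.09]
-0.0 [0.33 0.33] [-0.39 -0.39]
0.3 [0.33 0.03] [-0.39 -0.69]
0.6 [ 0.33 -0.27] [-0.39 -0.99]
0.9 [ 0.33 -0.57] [-0.39 -1.29]
1.2 [ 0.33 -0.87] [-0.39 -1.59]
1.5 [ 0.33 -1.17] [-0.39 -1.89]
1.8 [ 0.33 -1.47] [-0.39 -2.19]
2.1 [ 0.33 -1.77] [-0.39 -2.49]
2.4 [ 0.33 -2.07] [-0.39 -2.79]
2.7 [ 0.33 -2.37] [-0.39 -3.09]
3.0 [ 0.33 -2.67] [-0.39  2.89]
3.3 [ 0.33 -2.97] [-0.39  2.59]
3.6 [0.33 3.02] [-0.39  2.29]
```

Run:
```python
from h import *
c=[0.5168,-0.2100]
env.set_gripper(0.05,60)
env.reach([*c,.12],down(-.19))
print(env.state()["clock"],env.state()["force"].round(2) if hasattr(env.state()["force"],'round') else env.state()["force"])
print("hit",env.servo_line([*c,.031],speed=.1,threshold=4))
env.set_gripper(0.0,60)
s=env.state();print(s["clock"],s["position"],s["force"],s["finger_gap"])
env.servo_line([*c,.10],speed=.12)
t=snap("top");u=snap("scene")
s=env.state();print(s["clock"],s["position"],s["ee_rot"],s["force"],s["wrist_torque"],s["finger_gap"])
a=cv2.resize(t["frame"][195:285,360:450],None,fx=4.4,fy=4.4,interpolation=cv2.INTER_CUBIC)
b=cv2.resize(u["frame"][130:220,230:320],None,fx=4.4,fy=4.4,interpolation=cv2.INTER_CUBIC)
cv2.imwrite("pics/grasp.png",np.hstack([a,b])[:,:,::-1])
```

```text
3.95 [0.14 0.75 0.08]
hit False
5.525 [ 0.51682915 -0.21001279  0.0310836 ] [ 0.36807079 -0.19208135  0.15697789] -0.0003491685103585319
6.35 [ 0.51589808 -0.20964298  0.09880003] [-1.57035744  0.00230697 -0.19002728] [-0.41344257  0.19788693  0.22835167] [ 0.00648642 -0.01013728 -0.03449375] 0.00014158640811206695
```

View pics/grasp.png

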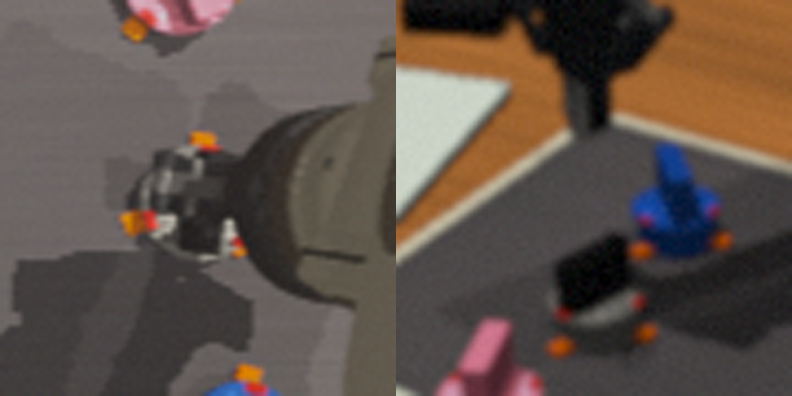

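The lid still stands on the counter unmoved, at (401–406,227–245) in the top view, and the fingers closed on nothing. I'll compare where the cameras put the fingertips with where the TCP should project.

Run:
```python
from h import *
t=snap("top");u=snap("scene");s=env.state();p=np.array(s["position"])
print(p,s["joint_positions"],w2p(t,p),w2p(u,p),w2p(u,[.5168,-.21,.06]),w2p(t,[.5168,-.21,.06]))
for n,v in(("top",t),("scene",u)):
    for d in viewer.spot_in(n,"lid")[:3]: print(n,d["score"],c2w(v,d["position"]).round(3))
a=t["frame"].copy();b=u["frame"].copy()
for im,v in((a,t),(b,u)):
    q=w2p(v,p).round().astype(int); cv2.circle(im,tuple(map(int,q)),3,(0,255,0),1)
a=cv2.resize(a[150:300,340:490],(396,396),interpolation=cv2.INTER_CUBIC)
b=cv2.resize(b[70:230,200:360],(396,396),interpolation=cv2.INTER_CUBIC)
cv2.imwrite("pics/miss.png",np.hstack([a,b])[:,:,::-1])
```

```text
[ 0.51604996 -0.20971038  0.09890337] [-3.85982789e-01  4.10138830e-01 -5.68702530e-03  1.15709272e+00
 -1.32550900e-05 -1.95939902e-01] [411.58344825 240.69017679] [274.54568014 172.70414754] [275.07737237 185.6476861 ] [407.69048796 240.38393909]
top 0.93 [ 0.4   -0.226  0.026]
top 0.82 [ 0.502 -0.206  0.028]
top 0.79 [ 0.627 -0.199  0.026]
scene 0.78 [ 0.533 -0.2    0.025]
scene 0.69 [ 0.645 -0.196  0.027]
scene 0.64 [ 0.418 -0.217  0.024]
```

View pics/miss.png

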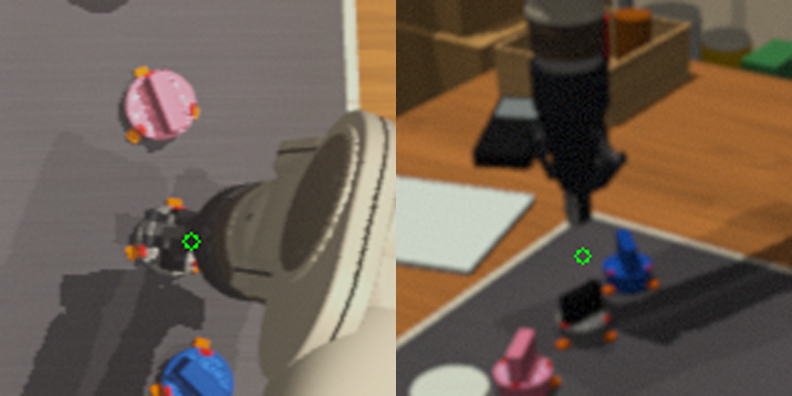

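In the scene view the fingertips sit at about (275,160), but the reported TCP projects to (275,173). They appear to be about 35 mm higher than reported. A gentle touch on the top of the bar (z = 60 mm) with closed fingers will measure this.

Run:
```python
from h import *
c=[.5168,-.2084]
env.servo_line([*c,.035],speed=.12); print(env.state()["force"])
h=env.servo_line([*c,.008],speed=.03,threshold=2.5)
s=env.state();print(h,s["clock"],s["position"],s["force"],s["wrist_torque"])
t=snap("top");u=snap("scene");p=s["position"]
print(w2p(u,p),w2p(u,[*c,.06]))
a=cv2.resize(t["frame"][190:290,360:460],(396,396),interpolation=cv2.INTER_CUBIC)
b=cv2.resize(u["frame"][130:230,220:320],(396,396),interpolation=cv2.INTER_CUBIC)
cv2.imwrite("pics/touch.png",np.hstack([a,b])[:,:,::-1])
```

```text
[ 0.66181801 -0.47820156 -0.47299955]
True 7.7917 [ 0.5170011  -0.20849267  0.02159889] [-0.52671131  0.27107806  4.62004235] [-0.00634072  0.08792453 -0.03407428]
[276.25374781 198.08652638] [275.57975789 185.80713491]
```

View pics/touch.png

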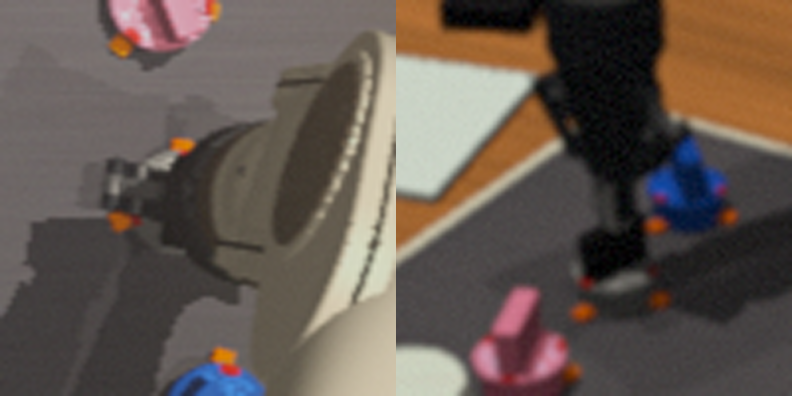

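Contact came at a reported z of 0.0216, and the picture shows the fingertips on the bar's top at (276,189). So the real tip is 38.4 mm above the reported TCP. I'll apply that offset and grasp.

```bash
echo 'DZ=0.0384 # real tip z = reported z + DZ' >> h.py
python3 - <<'E'
from h import *
c=[.5168,-.2090]
env.servo_line([*c,.05],speed=.12)
env.set_gripper(0.05,60)
print(env.state()["force"])
h=env.servo_line([*c,.0325-DZ],speed=.08,threshold=4)
s=env.state();print(h,s["clock"],s["position"],s["force"])
env.set_gripper(0.0,60)
s=env.state();print(s["clock"],s["position"],s["force"],s["wrist_torque"],s["finger_gap"])
if s["finger_gap"]>.01:
    env.servo_line([*c,.06],speed=.1)
    s=env.state();print(s["clock"],s["position"],s["force"],s["wrist_torque"],s["finger_gap"])
    u=snap("scene"); save(u,"held.png",(200,90,340,230),4)
E
```

```text
[-0.40265037 -0.50671767 -0.43645351]
False 9.6667 [ 0.51720898 -0.20913625 -0.00557319] [-0.16904764 -0.49421244  0.34133131]
10.0667 [ 0.51733203 -0.20937527 -0.00517605] [-0.05320611 -0.62930297  2.70534831] [-0.11191638  0.04527497  0.04997045] 0.015024916989653789
10.875 [ 0.51607973 -0.20866304  0.05923134] [ 0.19020592  0.13562049 -3.37531795] [-0.00117693 -0.00212288  0.02881154] 0.014721299427750597
```

View pics/held.png

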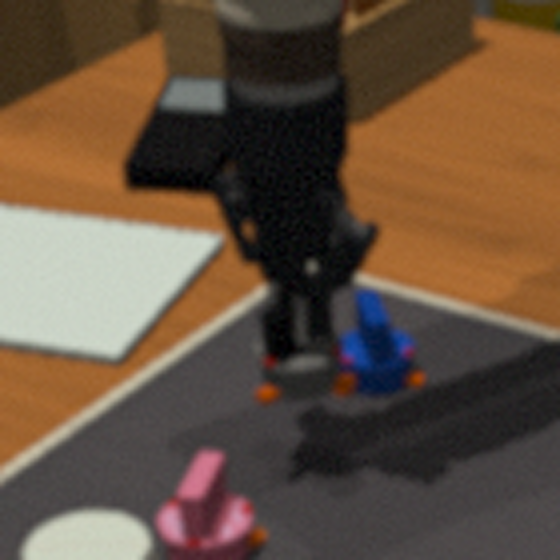

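The lid is held: gap 15 mm and about 0.3 kg. The lugs show at (267,188) and (286,186). I'll carry it over the mill and compare the lug blobs with their predicted pixels.

```bash
cat >> h.py <<'E'
OZ=0.0054 # lid origin z = reported TCP z + OZ
def lugblobs(s,c,pad=28):
    u,v=w2p(s,c).round().astype(int); x0,y0=max(u-pad,0),max(v-pad,0)
    im=s["frame"][y0:v+pad,x0:u+pad]; h=cv2.cvtColor(np.ascontiguousarray(im),cv2.COLOR_RGB2HSV)
    m=(((h[...,0]<20)|(h[...,0]>172))&(h[...,1]>150)&(h[...,2]>80)).astype(np.uint8)
    n,l,st,cc=cv2.connectedComponentsWithStats(m)
    return [((cc[i]+[x0,y0]).round(1),int(st[i,4]),im[l==i].mean(0).round(0)) for i in range(1,n) if st[i,4]>3]
def report(s,c,yaw,oz):
    for k in range(3):
        a=yaw+k*2*np.pi/3; d=np.array([np.cos(a),np.sin(a)])
        print(" pred lug",w2p(s,[*(c[:2]+d*.033),oz+.004]).round(1)," mark",w2p(s,[*(c[:2]+d*.027),oz+.026]).round(1))
    for b in lugblobs(s,[*c[:2],oz+.01]): print("  blob",*b)
E
python3 - <<'E'
from h import *
u=snap("scene");p=env.state()["position"];report(u,np.array(p),-.19,p[2]+OZ)
env.servo_line([*p[:2],.19],speed=.15)
m=[.5530,.1924]
env.reach([*m,.19],down(-.181))
env.servo_line([*m,.167],speed=.1)
env.sleep(.2)
s=env.state();p=np.array(s["position"]);print(s["clock"],p,s["ee_rot"],s["force"],s["wrist_torque"])
u=snap("scene");report(u,p,-.181,p[2]+OZ);t=snap("top");print("top");report(t,p,-.181,p[2]+OZ)
q=w2p(u,[*m,.165]).astype(int);save(u,"over.png",(q[0]-50,q[1]-50,q[0]+50,q[1]+50),6)
E
```

```text
pred lug [266.4 187.9]  mark [267.5 179.7]
 pred lug [287.8 184.2]  mark [285.2 176.7]
 pred lug [272.5 176.9]  mark [272.6 170.8]
  blob [254.8 161.1] 200 [152.  95.  46.]
  blob [297.1 155.9] 78 [163. 102.  50.]
  blob [285.6 185.9] 17 [89. 41. 15.]
  blob [266.5 188. ] 22 [127.  61.  24.]
14.0667 [0.55359406 0.19232099 0.16786475] [-1.57008286e+00 -1.34996553e-03 -1.81412192e-01] [ 1.08080944  0.07694472 -2.29533929] [-0.03661112  0.03463831 -0.01733061]
 pred lug [413.2 202.8]  mark [415.9 192.5]
 pred lug [437.5 197.7]  mark [436.  188.4]
 pred lug [413.6 188.3]  mark [416.2 180.8]
  blob [403.2 176.2] 431 [138.  86.  42.]
  blob [425.5 167.1] 11 [99. 63. 33.]
  blob [438.8 188.3] 198 [111.  68.  32.]
  blob [447.5 181.4] 36 [85. 53. 25.]
  blob [415.4 193.1] 9 [96. 26. 24.]
  blob [413.3 203.1] 35 [130.  60.  16.]
  blob [440.2 209.8] 4 [88. 34. 29.]
  blob [408.4 216.5] 11 [146.  40.  35.]
top
 pred lug [210.2 206.2]  mark [207.5 208.6]
 pred lug [190.2 229.7]  mark [190.8 228.2]
 pred lug [220.4 234.8]  mark [216.  232.5]
  blob [212.1 204.5] 46 [188.  86.  42.]
  blob [219.3 235.6] 18 [127.  72.  37.]
  blob [226.9 238.6] 16 [136.  51.  44.]
```

View pics/over.png

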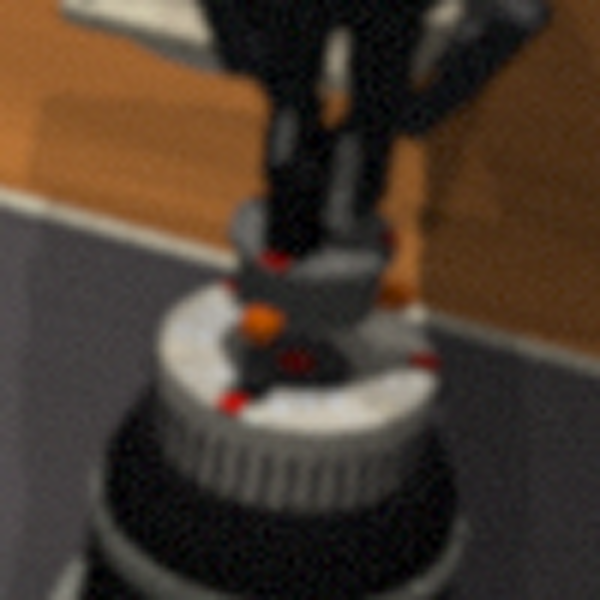

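The picture shows the lid over the mouth and in line: lug at (413,203) against a slot mark at (408,216), with predictions matching to under 1 px. Now I'll descend by feel.

Run:
```python
from h import *
m=[.5530,.1924]
h=env.servo_line([*m,.130-OZ],speed=.03,threshold=4)
s=env.state();p=s["position"];print(h,s["clock"],p,"lid z",p[2]+OZ,s["ee_rot"],s["force"],s["wrist_torque"])
```

```text
True 15.1083 [0.55277519 0.19233447 0.13749996] lid z 0.14289996457238083 [-1.57115892e+00  6.88248667e-04 -1.81013717e-01] [-0.03362194  0.74983207  3.35326343] [ 0.10325466 -0.21271039  0.00362266]
```

The lid is through the slots and on the plate: z ≈ 0.143, and force and depth agree. Next I push to 0.1335 and twist clockwise in small steps, watching force and torque.

Run:
```python
from h import *
m=[.5530,.1924]
def show(k,y):
    s=env.state();p=np.array(s["position"]);print(k,round(s["clock"],2),"lidz",round(p[2]+OZ,4),p[:2].round(4),"yaw",round(s["ee_rot"][2],3),"cmd",round(y,3),"F",np.round(s["force"],1),"T",np.round(s["wrist_torque"],2),round(s["finger_gap"],4)); return s
y=-.181
print(env.servo_line([*m,.1335-OZ],speed=.03,threshold=15)); s=show("down",y); T0=s["wrist_torque"][2]
if s["position"][2]+OZ<.1362:
  for i in range(10):
    y-=.08
    hit=env.servo_line([*m,.1335-OZ],down(y),speed=.05,threshold=12); s=show(i,y)
    if abs(s["wrist_torque"][2]-T0)>.45 or hit: print("stop",hit);break
```

```text
False
down 15.54 lidz 0.1346 [0.5528 0.1923] yaw -0.181 cmd -0.181 F [-1.9 -0.9  6.9] T [-0.14  0.52 -0.01] 0.0149
0 15.79 lidz 0.1351 [0.5534 0.1928] yaw -0.261 cmd -0.261 F [-1.4  0.7  7.7] T [ 0.01  0.27 -0.06] 0.0149
1 16.04 lidz 0.1352 [0.5537 0.1929] yaw -0.341 cmd -0.341 F [-1.1  0.6  6.7] T [ 0.04  0.22 -0.04] 0.0149
2 16.29 lidz 0.1353 [0.554 0.193] yaw -0.421 cmd -0.421 F [-0.4  1.5  7.5] T [-0.03  0.14 -0.05] 0.015
3 16.54 lidz 0.1353 [0.5541 0.1929] yaw -0.501 cmd -0.501 F [-1.2  1.4  7.1] T [ 0.05  0.05 -0.11] 0.015
4 16.79 lidz 0.1353 [0.5542 0.1929] yaw -0.581 cmd -0.581 F [ 0.7 -0.1  7.7] T [ 0.03  0.09 -0.07] 0.0149
5 17.04 lidz 0.1354 [0.5544 0.193 ] yaw -0.661 cmd -0.661 F [-0.6  0.6  7.3] T [ 0.04 -0.   -0.12] 0.0153
6 17.29 lidz 0.1354 [0.5544 0.1929] yaw -0.741 cmd -0.741 F [1.  0.2 6.9] T [-0.02 -0.01 -0.12] 0.0152
7 17.54 lidz 0.1354 [0.5545 0.1929] yaw -0.821 cmd -0.821 F [0.7 1.1 6.9] T [-0.01 -0.01 -0.05] 0.0152
8 17.79 lidz 0.1354 [0.5546 0.1929] yaw -0.901 cmd -0.901 F [ 1.  -0.3  8.1] T [-0.04 -0.09 -0.08] 0.015
9 18.04 lidz 0.1354 [0.5546 0.1929] yaw -0.981 cmd -0.981 F [1.6 0.5 7.7] T [-0.01 -0.06 -0.02] 0.0148
```

The lid turned 0.80 rad with almost no torque. Now I'll let it rise. It should stop near 0.140 in the notch, and small counter-twists will test the lock.

Run:
```python
from h import *
m=[.5540,.1926]
def show(k):
    s=env.state();p=np.array(s["position"]);print(k,round(s["clock"],2),"lidz",round(p[2]+OZ,4),p[:2].round(4),"yaw",round(s["ee_rot"][2],3),"F",np.round(s["force"],1),"T",np.round(s["wrist_torque"],2)); return s
y=-.981
for z in(.137,.139,.140,.141,.142,.143):
    h=env.servo_line([*m,z-OZ],down(y),speed=.02,threshold=8); s=show(z)
    if s["force"][2]<-6 or h: break
z=s["position"][2]
env.servo_line([*m,.1395-OZ],speed=.02)
for d in(-.06,.06):
    for k in(.5,1,1.5):
        env.servo_line([*m,.1395-OZ],down(y+d*k),speed=.05,threshold=12); s=show(round(d*k,3))
        if abs(s["wrist_torque"][2])>.4: break
env.servo_line([*m,.1395-OZ],down(y),speed=.05); show("end")
```

```text
0.137 18.38 lidz 0.1383 [0.5546 0.1929] yaw -0.981 F [-1.   0.2  5.5] T [ 0.02  0.14 -0.08]
0.139 18.62 lidz 0.1398 [0.5546 0.1929] yaw -0.981 F [ 0.  -0.1  5. ] T [ 0.   -0.08 -0.03]
0.14 18.88 lidz 0.1401 [0.5545 0.1928] yaw -0.981 F [0.7 0.  3.2] T [ 0.21 -0.38  0.02]
0.141 19.12 lidz 0.1402 [0.5544 0.1929] yaw -0.981 F [ 4.4  2.5 -3.4] T [ 0.54 -1.19 -0.05]
0.142 19.38 lidz 0.1403 [0.5543 0.1928] yaw -0.981 F [ 6.6  3.7 -8.3] T [ 0.67 -1.5   0.06]
-0.03 19.9 lidz 0.1402 [0.5544 0.1929] yaw -1.01 F [3.4 1.7 3.6] T [ 0.45 -0.71  0.07]
-0.06 20.15 lidz 0.1401 [0.5544 0.1931] yaw -1.039 F [3.5 2.5 4.8] T [ 0.56 -0.82  0.58]
0.03 20.4 lidz 0.1397 [0.5537 0.1923] yaw -0.951 F [1.7 1.7 6.1] T [ 0.37 -0.51  0.07]
0.06 20.65 lidz 0.1397 [0.5534 0.1922] yaw -0.922 F [1.1 1.4 5.5] T [ 0.33 -0.36 -0.1 ]
0.09 20.9 lidz 0.1397 [0.5533 0.1927] yaw -0.893 F [1.5 3.1 5.9] T [ 0.6  -0.3  -0.46]
end 21.15 lidz 0.1397 [0.5536 0.1926] yaw -0.979 F [1.8 2.3 5.8] T [ 0.54 -0.41  0.02]
```

Locked: the lid resists lifting at 0.140 m and is blocked by walls both ways, at −1.035 and −0.895 rad. Release, retreat and check.

Run:
```python
from h import *
p=env.state()["position"]
env.servo_line([*p[:2],.1398-OZ],speed=.02)
env.set_gripper(0.045); 
q=env.state()["position"]
env.servo_line([*q[:2],.26],speed=.12)
env.goto_joints([1.147,0.241,0.005,1.335,0,1.571]); env.sleep(.3)
s=env.state();print(s["clock"],s["force"],s["wrist_torque"])
t=snap("top")
for th in("coconut_can","paste_tub","spice_jar"):
    print(th,[c2w(t,d["position"]).round(3) for d in viewer.spot_in("top",th)[:1]])
u=snap("scene")
g=p2w(t,209.5,224.3,.15); print(g)
a=cv2.resize(t["frame"][190:260,175:245],(396,396),interpolation=cv2.INTER_CUBIC)
b=cv2.resize(u["frame"][175:285,365:475],(396,396),interpolation=cv2.INTER_CUBIC)
cv2.imwrite("pics/done.png",np.hstack([a,b])[:,:,::-1])
```

```text
24.9167 [ 0.60551491 -0.8997739   0.2761431 ] [ 0.00118893  0.01697514 -0.06146033]
coconut_can [array([ 0.758, -0.165,  0.106])]
paste_tub [array([0.761, 0.012, 0.085])]
spice_jar [array([0.749, 0.182, 0.088])]
[0.55305262 0.19226751 0.15      ]
```

View pics/done.png

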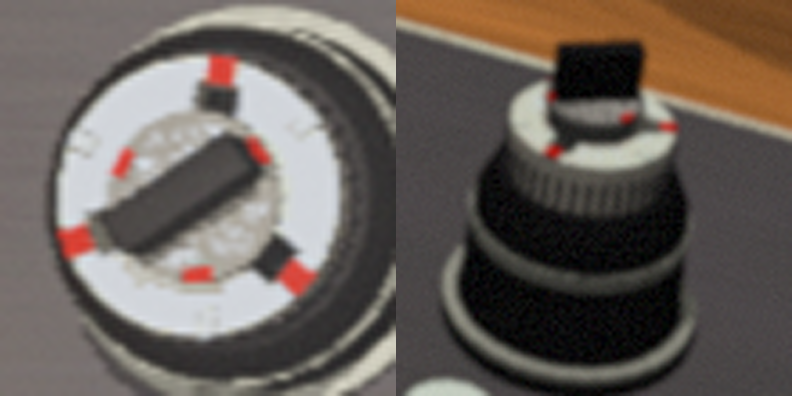

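The lid sits level, and its red marks at crop (258,150), (123,163) and (197,274) line up with the faint notch marks at (300,122), (85,143) and (208,320). The bystanders haven't moved, so I'm handing it in.

```bash
python3 -c "
from h import *
env.finish_job()"
```

```text
the job is handed in; nothing more can be done
```

The grey lid is on the mill and locked, and I handed the job in at about 25 s on the robot's clock.

- **First grasp missed:** the fingers closed above the bar because the real fingertips are about 38 mm higher than the reported position. I measured this with a gentle touch on the bar's top (about 5 N), corrected for it, and the second grasp held.
- **Fitting:** the lugs went through the slots on the first try. I pushed the lid down to about 0.135 m, turned it 0.80 rad clockwise with little resistance, and let the spring lift it to 0.140 m.
- **Lock check:** before I let go, the lid resisted lifting at 0.140 m. It was also blocked by walls in both directions, about 0.06 rad further clockwise and 0.09 rad back. The highest readings on the mill were about 12 N and 0.6 Nm about the twist axis. The sideways moment reached about 1.6 Nm during the lift test.
- **Final check:** after release the pictures show the lid level, its red marks in line with the notch marks and the gripper clear. The can, tub and jar are within 5 mm of where they were first seen, which is about the detectors' accuracy. None of the final checks failed or disagreed.

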